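# Switch over a tab-locked safety selector

## Robot

A 6-joint arm with a two-finger parallel gripper is mounted at the origin on a cart in front of the work surface, level with it; the furniture and walls round the work are solid. World frame = base frame: x ahead of the robot, y to its left, z up, the work surface at z = 0. Lengths are in m, angles in rad, forces in N, time in s.
With the tool pointing down it reaches from about 0.35 to 0.775 m from the base axis. Payload 5.5 kg.
Tool frame: the origin (TCP) lies at the very end of the fingers, on their centre line; the grasp point (between the pads) lies env.hold_point_z behind it (env.hold_point_z is the distance from the TCP to the grasp point, in m); z points along the fingers, y is the line along which they close (so a half turn about z gives the same grasp; the last joint's range is limited). The gripper opens to 85 mm and grips with 20 to 120 N. Pads are 22 mm wide; open, the fingers measure 114 mm over their backs; the gripper's body (76 mm by 85 mm) begins 54 mm behind the grasp point. The pads swing forward as they close: fully open they stand 13 mm farther back than shut.
Start: joints at [-0.14, 0.313, 0.046, 1.304, 0, 1.431], TCP at [0.575, -0, 0.231] pointing down, gripper open.
Joint ranges: [-2.76, 2.76], [-0.86, 1.69], [-1.03, 1.26], [-2.2, 2.34], [-1.47, 1.5], [-3.14, 3.14]. Speed limits (rad/s): [2.57, 2.57, 3.14, 3.14, 3.14, 3.14].

## Interface

Orientations are given as a unit quaternion [w, x, y, z].
In Python, from workcell import env gives the robot as it stands.
- The arm moves only by the tool carry_out, never from a script. Its argument "steps" is a list of rows, each a list of 3 entries, a list of its own where there are three numbers: the turn, a rotation vector about the tool's x, y, z in degrees, then the shift along the tool's x, y, z in cm, then the closure in counts, from 0 (fully open) to 255 (shut). A call has exactly 8 rows; each row is the pose to reach, as a shift and turn from the pose commanded when the call began, along the tool's axes at that moment; what a row does not reach only later rows make up. A row lasts 1/8 s, in which the tool goes at most 62.5 mm and 10.7 degrees, less where a joint would pass 70% of its speed; a pose out of reach is approached as far as the arm can. A call with a gripper value outside its range is refused whole. The fingers move at their own pace and stop on an object; "force" is the grip in N (left out, the last holds). Time passes only in rows, so rows that repeat a pose let the fingers close, or fill a call up. It gives the time, the measured TCP pose, the force, the opening and the grip force at its end, in the units of the state.
- env.get_state(): the state, without advancing time (a new reading comes with each control period).
- env.read_camera(name): name is "scene" or "side" or "wrist"; returns (picture, depth): 420x560x3 uint8, red, green, blue; 420x560 float32, m along the optical axis (not along the pixel's ray), 0 where there is no reading.
- env.get_calibration(name): a dict with "fx", "fy", "cx", "cy" (pixels), "D" ([k1, k2, p1, p2, k3] as OpenCV has them; the pictures are not rectified), "origin" and "orientation" of the camera in the world. Camera axes: x right, y up, looking along -z (the intrinsics and any distortion apply to the point x, -y, -z); pixel columns grow to the right and rows downward; lengths in m; the calibration is good to about 2 mm. A picture is of the moment at which its call begins: read the wrist's pose just before it. get_calibration takes no time and is no camera call; for the wrist camera it gives the pose at the moment of the call.
- env.hand_in(): hands the job in; it is judged then, once.
The state is a dict: "clock": time; "joint_pos": joint angles; "qvel": joint speeds; "tau": joint torques, N m; "tcp_pos": TCP position; "orientation": TCP orientation; "wrist_force": force on the tool from outside, world axes, zero at the start; "ft_torque": the same for the moment, N m; "finger_gap": finger opening in m; "grip_force": force on a finger pad.
Only numpy, scipy, OpenCV 4.12 (cv2) and the standard library are available. Lean on these libraries where they do the work, as an engineer would, in place of code of your own. Each camera call takes 0.05 s, during which the arm holds its last target. There are 200 camera calls.

## Task

Switch the grey selector box over: pinch the two orange release tabs of its dial in together, keep them pinched and turn the dial clockwise (seen from above) until its white pointer rests against the red stop post, then let go so that both tabs spring out and lock the dial there. The tabs are brittle, so squeeze them no harder than they need and evenly, and the stop post is held by friction only, so stop turning when you feel it and do not shove it along. Leave the things round about where they are.

Things in the scene. Friction and masses are not known exactly. Their poses are not given: they have to be found in the camera images.
- selector: grey steel box screwed to the bench, 130x130 mm, 50 mm high (it cannot move), with a tab-lock dial on a round plate on its top, axis upright; origin under the middle of the box, z up. The plate is screwed on off centre: the dial's axis lies up to 5 mm from the box's middle along the box's y (exact in x), differently each time. At the start the dial's pointer points along the box's -x
- dial (a joint): turn of the dial in rad, 0 at the start, growing clockwise seen from above. Takes 0.07 to 0.1 N m with both tabs in. There is a notch for the tabs at the start and one at the stop, each with 0.045 rad of play either way; between them the ring's wall holds the tabs in. The stop, a red post on a ring with a green mark, is met after 0.86 to 1.47 rad, differently each time, to be seen or felt
- tab_a (a joint): travel of the orange tab on the dial's +y side (the box's +y at the start) in m: 0 out, 0.006 fully in. Its grip face is flat, upright, 18 mm wide, 64 to 100 mm above the bench, 30 mm from the dial's axis when out, 24 mm when in (60 and 48 mm across both). Spring 4.7 N out, 15.5 N in; the tooth clears its notch from 0.0045 m (12.8 N). 17 to 19 N of grip serves; a tab breaks at 22 N
- tab_b (a joint): the same for the tab on the -y side. Both must be in for the dial to turn, so centre the pinch on the axis to about 1 mm: off centre one tab takes too much and the other too little, and together they push the tool sideways towards the axis, with 2 to 3.6 N per mm depending on the gripper. A grip of 11 N presses both about half in without freeing them, good for centring by feel
- box_top (a point): middle of the box's top, 50 mm above the bench, z up, axes as the box. Above it: a steel ring up to 59 mm (radius 40 mm), white pointer and red stop post up to 64 mm (radius 50 mm), black hub between the tabs, 33 mm thick, up to 101 mm. The stop ring is held by friction and slips at about 0.38 N m: stop at 0.2 to 0.25 N m; shoving it over 2 mm at the post (0.043 rad) fails
- tin_can: bystander: ribbed grey food tin, 69 mm across and 95 high, standing upright; origin at the centre of its foot. Between it and the robot stands the fixed grey coin meter, a box 240 mm high left of the selector (x 0.25 to 0.53, y 0.03 to -0.27 m): pass over it
- wrench: bystander: open-end steel wrench, 39x201x9, lying flat; origin under its middle
- tag_stack: bystander: banded bundle of cream number tags, 38x65x19; origin under its middle
- bolt_1: bystander: rusty hex bolt standing on its head, 24x27x75; origin under its head
- sprocket: bystander: dark chain sprocket lying on its face, 75 across, 22 high; origin under its middle
- enamel_mug: bystander: white enamel mug, 80x104x78; origin under its middle
- screw_jar: bystander: glass jar of screws with a copper-coloured lid, 77x71x96; origin under its middle

How it is judged:
By the outcome, as a careful person would: the job done as asked, in the order asked, and still so for the second after the job is handed in, with the robot touching nothing.
It also fails if it takes over 66 s, if anything falls off the work surface, if the arm or the gripper's body presses on something with over 40 N, if the wrist force passes 120 N, or if a joint passes its speed limit or range.

## Working session

There is one attempt and no reset: what is moved stays moved. The work goes in short steps, Python scripts to look and compute and a tool call to move; the robot and the scene stay as the last step left them, time stands still between calls to the robot, and variables do not carry over. Pictures are saved under pics/ and viewed, at most 10 in all, crops included, and the job is handed in when it is done.

Besides the shell and the picture viewer there is one more tool, called after "Request:" as a command line: name --argument value ..., lists and objects as JSON in quotes. carry_out: Moves the arm, as the interface text tells. Its arguments: {"type":"object","properties":{"steps":{"type":"array","items":{"type":"array"}},"force":{"type":"number"}},"required":["steps"]}

```bash
ls; mkdir -p pics
python3 - <<'E'
from workcell import env
import cv2
s=env.get_state()
for k,v in s.items(): print(k,v)
print(env.hold_point_z)
for n in ("scene","side","wrist"):
    c=env.get_calibration(n); print(n,c)
    p,d=env.read_camera(n); 
    import numpy as np
    np.savez(f"pics/{n}0.npz",p=p,d=d)
    cv2.imwrite(f"pics/{n}0.png",p[:,:,::-1])
a=[cv2.imread(f"pics/{n}0.png") for n in ("scene","side","wrist")]
cv2.imwrite("pics/m0.png",np.vstack([np.hstack([cv2.resize(a[0],(400,300)),cv2.resize(a[1],(400,300))]),np.hstack([cv2.resize(a[2],(400,300)),np.zeros((300,400,3),np.uint8)])]))
E
```

```text
pics
clock 0.0
joint_pos [-1.39617136e-01  3.14013890e-01  4.49755594e-02  1.30361657e+00
  2.52502507e-05  1.43120188e+00]
qvel [ 0.00039514  0.00114553  0.00049266 -0.00033098  0.00015705  0.00014738]
tau [-2.90074182e-03 -4.80629075e+01  2.98531097e+01  1.95313990e-02
 -3.83516899e-04 -4.27451073e-05]
tcp_pos [5.74481081e-01 6.10971504e-05 2.30399815e-01]
orientation [-7.49747751e-04  7.07114507e-01  7.07098445e-01 -5.49191003e-04]
wrist_force [-0.50544644  0.00083383  0.35311321]
ft_torque [-0.03710591 -0.03043869  0.07228298]
grip_force 0.0
finger_gap 0.0854170478653269
0.0187
scene {'fx': 395.22735022145724, 'fy': 395.22735022145724, 'cx': 281.8330224560221, 'cy': 206.54941356759224, 'D': array([-0.09922912,  0.        ,  0.        ,  0.        ,  0.        ]), 'origin': array([-0.22827261, -0.68723481,  0.49246014]), 'orientation': array([ 0.74317513,  0.45080147, -0.25670254, -0.42257847])}
side {'fx': 484.0990193439724, 'fy': 484.0990193439724, 'cx': 277.9602995736652, 'cy': 215.6995356911256, 'D': array([-0.07893898,  0.        ,  0.        ,  0.        ,  0.        ]), 'origin': array([ 0.3624234 , -1.59852768,  0.69852391]), 'orientation': array([ 0.8419906 ,  0.53761316, -0.03050439, -0.03306659])}
wrist {'fx': 364.7470830354058, 'fy': 364.7470830354058, 'cx': 279.9195085134916, 'cy': 207.01839177775005, 'D': array([-0.05229183,  0.        ,  0.        ,  0.        ,  0.        ]), 'origin': array([0.57582171, 0.07981639, 0.37394555]), 'orientation': array([ 9.87092899e-01, -1.60146287e-01,  7.82750889e-04,  4.03367582e-04])}
```

View pics/m0.png

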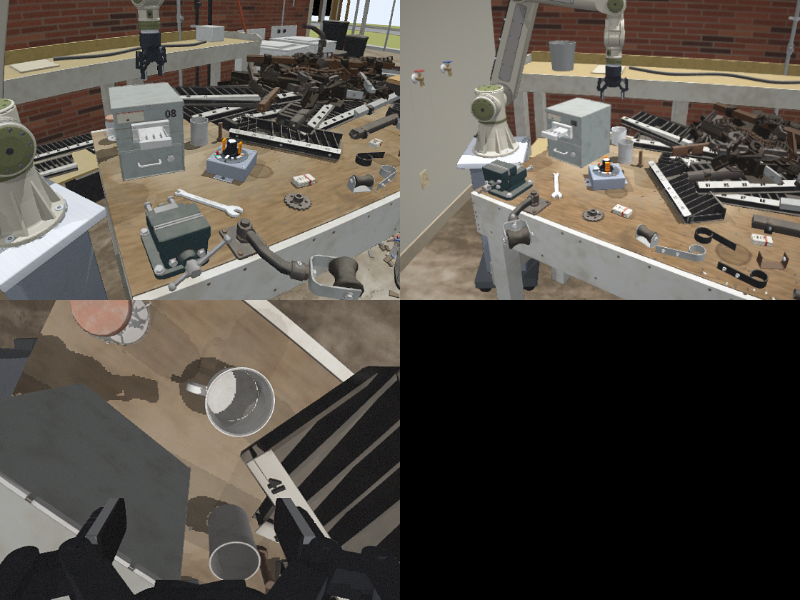

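The montage shows the orange dial tabs at about (232,148) in the scene quadrant and (605,168) in the side quadrant. The wrist view shows only the mug, the tin and the coin meter. Next I'll locate the box and dial in 3D.

```bash
cat > h.py <<'E'
import numpy as np, cv2
from scipy.spatial.transform import Rotation as R
from workcell import env
def rot(q): return R.from_quat(np.roll(q,-1))
def rays(c,uv):
    K=np.array([[c['fx'],0,c['cx']],[0,c['fy'],c['cy']],[0,0,1]])
    n=cv2.undistortPoints(np.asarray(uv,float).reshape(-1,1,2),K,c['D'])[:,0]
    return rot(c['orientation']).apply(np.c_[n[:,0],-n[:,1],-np.ones(len(n))])
def onplane(c,uv,z):
    r=rays(c,uv); return c['origin']+r*((z-c['origin'][2])/r[:,2])[:,None]
def pts(c,uv,d):  # depth along axis
    return c['origin']+rays(c,uv)*np.asarray(d)[:,None]
def project(c,P):
    K=np.array([[c['fx'],0,c['cx']],[0,c['fy'],c['cy']],[0,0,1]])
    X=rot(c['orientation']).inv().apply(np.atleast_2d(P)-c['origin'])*[1,-1,-1]
    return cv2.projectPoints(X,np.zeros(3),np.zeros(3),K,c['D'])[0][:,0]
def orange(p):
    h=cv2.cvtColor(p,cv2.COLOR_RGB2HSV); return cv2.inRange(h,(8,150,110),(24,255,255))>0
def grab(n,name):
    c=env.get_calibration(n); p,d=env.read_camera(n)
    np.savez(f"pics/{name}.npz",p=p,d=d,**{k:v for k,v in c.items()}); cv2.imwrite(f"pics/{name}.png",p[:,:,::-1]); return c,p,d
E
python3 - <<'E'
from h import *
for n in ("scene","side"):
    c=env.get_calibration(n); f=np.load(f"pics/{n}0.npz"); p,d=f['p'],f['d']
    m=orange(p); k,lab,st,ce=cv2.connectedComponentsWithStats(m.astype(np.uint8))
    for i in range(1,k):
        if st[i,4]>15:
            v,u=np.where(lab==i); P=pts(c,np.c_[u,v],d[v,u]); print(n,st[i],np.median(P,0).round(4),P.min(0).round(3),P.max(0).round(3))
    # box top
    v,u=np.mgrid[0:420,0:560]; P=pts(c,np.c_[u.ravel(),v.ravel()],d.ravel())
    ok=(d.ravel()>0)&(abs(P[:,2]-.05)<.004)
    print(n,ok.sum())
    np.save(f"pics/{n}_top.npy",P[ok])
    k,lab,st,ce=cv2.connectedComponentsWithStats(ok.reshape(420,560).astype(np.uint8))
    for i in range(1,k):
        if st[i,4]>100: print('top',st[i],np.median(P[lab.ravel()==i],0).round(3))
a=[]
for n,(x,y) in (("scene",(320,205)),("side",(285,235))):
    q=cv2.imread(f"pics/{n}0.png"); q=q[max(0,y-55):y+55,x-55:x+55] if n=="scene" else q[y-55:y+55,x-55:x+55]; a.append(cv2.resize(q,(400,400),interpolation=cv2.INTER_CUBIC))
cv2.imwrite("pics/c1.png",np.hstack(a))
E
```

```text
scene [310 193   6  19  67] [ 0.5054 -0.3347  0.0844] [ 0.494 -0.336 -0.001] [ 0.709 -0.242  0.1  ]
scene [333 198   7  17  64] [ 0.5075 -0.3893  0.0831] [ 0.502 -0.391 -0.001] [ 0.712 -0.313  0.101]
scene 4813
top [318 154  73  20 177] [ 0.858 -0.28   0.05 ]
top [417 179  63  10 129] [ 0.875 -0.566  0.049]
top [ 289  201   71   37 1095] [ 0.48  -0.388  0.05 ]
top [ 31 286  37  20 164] [ 0.006 -0.072  0.05 ]
top [  0 304  27   8 112] [-0.049 -0.055  0.049]
top [332 308  23  18 197] [ 0.225 -0.534  0.049]
top [349 327  84  56 543] [ 0.176 -0.653  0.048]
top [ 433  356   76   54 1137] [ 0.184 -0.738  0.05 ]
side [287 227   7  13  87] [ 0.5133 -0.3906  0.0819] [ 0.504 -0.397  0.061] [ 0.525 -0.367  0.103]
side 2838
top [  0 137  64  32 117] [-0.547  0.517  0.05 ]
top [244 201  49  22 107] [ 0.463 -0.187  0.05 ]
top [264 228  51  25 698] [ 0.511 -0.394  0.051]
top [414 264 146  29 492] [ 0.965 -0.57   0.05 ]
top [143 296  41  43 407] [ 0.194 -0.739  0.05 ]
```

View pics/c1.png

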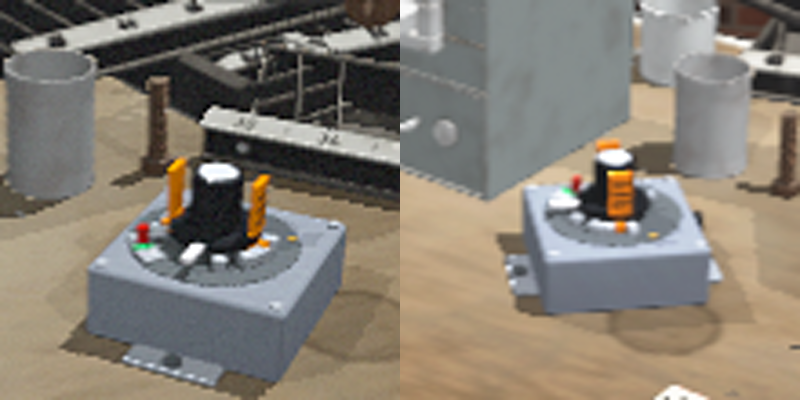

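The crops show the box with its pointer toward the robot. The red post with its green mark sits toward box +y, and a standing bolt and the tin are behind the box. Next I'll measure the box yaw, axis and post angle, and look at the gripper's camera mount, because the coin meter is close by.

Run:
```python
from h import *
T=[]
for n in ("scene","side"):
    P=np.load(f"pics/{n}_top.npy"); P=P[(abs(P[:,0]-.51)<.11)&(abs(P[:,1]+.363)<.1)]
    r=cv2.minAreaRect(P[:,:2].astype(np.float32)*1000); print(n,len(P),r)
    c=env.get_calibration(n); f=np.load(f"pics/{n}0.npz"); p,d=f['p'],f['d']
    h=cv2.cvtColor(p,cv2.COLOR_RGB2HSV)
    for nm,m,z in (("red",cv2.inRange(h,(0,150,90),(5,255,255))|cv2.inRange(h,(174,150,90),(180,255,255)),.061),("green",cv2.inRange(h,(45,90,60),(85,255,255)),.059),("white",cv2.inRange(h,(0,0,200),(180,40,255)),.062),("orange",orange(p).astype(np.uint8)*255,.1)):
        k,lab,st,ce=cv2.connectedComponentsWithStats(m)
        for i in range(1,k):
            v,u=np.where(lab==i)
            Q=pts(c,np.c_[u,v],d[v,u]); q=np.median(Q,0)
            if st[i,4]>3 and abs(q[0]-.5)<.08 and abs(q[1]+.36)<.08:
                print(n,nm,st[i],q.round(4),"plane",onplane(c,[ce[i]],z)[0].round(4))
f=cv2.imread("pics/scene0.png")[0:130,150:290]; g=cv2.imread("pics/side0.png")[0:150,230:340]
cv2.imwrite("pics/c2.png",np.hstack([cv2.resize(f,(420,390)),cv2.resize(g,(286,390))]))
```

```text
scene 1112 ((509.1892395019531, -365.72723388671875), (131.77194213867188, 131.7302703857422), 5.166323661804199)
scene red [303 212   3   5  14] [ 0.4827 -0.324   0.0585] plane [ 0.4784 -0.326   0.061 ]
scene green [302 217   5   2   7] [ 0.4756 -0.3257  0.0533] plane [ 0.4675 -0.3309  0.059 ]
scene white [320 195  10   5  38] [ 0.5095 -0.3613  0.1006] plane [ 0.5821 -0.3286  0.062 ]
scene white [315 217   6   5  18] [ 0.4722 -0.3646  0.0625] plane [ 0.4727 -0.3635  0.062 ]
scene white [303 218   7   4  16] [ 0.4715 -0.3353  0.0525] plane [ 0.4565 -0.3428  0.062 ]
scene white [332 218   7   3  14] [ 0.4964 -0.3939  0.0586] plane [ 0.4919 -0.3965  0.062 ]
scene white [292 221   3   2   5] [ 0.4507 -0.3132  0.0512] plane [ 0.4341 -0.3218  0.062 ]
scene white [324 220   3   2   5] [ 0.4814 -0.3775  0.0579] plane [ 0.4734 -0.3808  0.062 ]
scene white [339 233   4   2   6] [ 0.4585 -0.4258  0.0508] plane [ 0.4411 -0.4323  0.062 ]
scene orange [310 193   6  19  67] [ 0.5054 -0.3347  0.0844] plane [ 0.477  -0.3482  0.1   ]
scene orange [333 198   7  17  64] [ 0.5075 -0.3893  0.0831] plane 
[... 171 characters left out ...]
 (129.78268432617188, 137.10662841796875), 4.59589958190918)
side white [284 221   9   4  28] [ 0.5115 -0.3626  0.101 ] plane [ 0.5216 -0.2808  0.062 ]
side white [264 229  51  23 366] [ 0.4991 -0.4029  0.0506] plane [ 0.5068 -0.4056  0.062 ]
side white [282 241   7   2  12] [ 0.5008 -0.3956  0.0575] plane [ 0.4998 -0.4023  0.062 ]
side white [292 241   3   3   6] [ 0.5235 -0.3964  0.0569] plane [ 0.5219 -0.4051  0.062 ]
side orange [284 219   6   2  12] [ 0.5091 -0.3354  0.0979] plane [ 0.5087 -0.339   0.1   ]
side orange [287 227   7  13  87] [ 0.5133 -0.3906  0.0819] plane [ 0.5093 -0.4247  0.1   ]
side orange [290 241   2   3   6] [ 0.5155 -0.3931  0.0548] plane [ 0.5047 -0.4777  0.1   ]
```

View pics/c2.png

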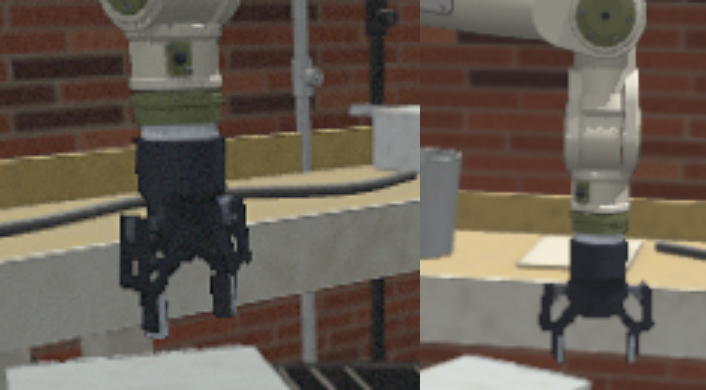

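The second crop shows a bare two-finger gripper with no camera body sticking out, so turning beside the meter is safe. The axis is near (0.5105, -0.3625) and the yaw is about 4.5°. I'll rise, pass over the meter and look from close by.

Request:
carry_out --steps '[[[0,0,0],[0,0,-6],0],[[0,0,-5],[0,0,-11],0],[[0,0,-15],[-6,-1,-11],0],[[0,0,-25],[-12,-2,-11],0],[[0,0,-35],[-18,-3,-11],0],[[0,0,-45],[-24,-4,-11],0],[[0,0,-55],[-30,-5,-11],0],[[0,0,-65],[-36.2,-6.5,-11],0]]'

```text
clock: 1.15
tcp_pos: [0.511, -0.3575, 0.3409]
orientation: [-0.0, 0.213, 0.977, 0.0]
wrist_force: [0.0, -0.1, -0.4]
finger_gap: 0.0855
grip_force: 0.0
```

Request:
carry_out --steps '[[[0,0,-10],[0,0,0],0],[[0,0,-20],[0,0,0],0],[[0,0,-29.5],[0,0,3],0],[[0,0,-29.5],[0,0,8],0],[[0,0,-29.5],[0,0,11],0],[[0,0,-29.5],[0,0,11],0],[[0,0,-29.5],[0,0,11],0],[[0,0,-29.5],[0,0,11],0]]'

```text
clock: 2.15
tcp_pos: [0.5123, -0.3565, 0.2334]
orientation: [0.001, -0.039, 0.999, -0.001]
wrist_force: [0.1, -0.4, -0.0]
finger_gap: 0.0855
grip_force: 0.0
```

Run:
```python
from h import *
s=env.get_state(); print(s['tcp_pos'],rot(s['orientation']).as_matrix().round(4),s['joint_pos'].round(3))
c,p,d=grab("wrist","w1")
print(c['origin'],project(c,[[.51,-.3625,.1]]))
h=cv2.cvtColor(p,cv2.COLOR_RGB2HSV)
for nm,m,z in (("red",cv2.inRange(h,(0,150,90),(5,255,255))|cv2.inRange(h,(174,150,90),(180,255,255)),.063),("green",cv2.inRange(h,(45,90,60),(85,255,255)),.059),("orange",orange(p).astype(np.uint8)*255,.1),("white",cv2.inRange(h,(0,0,190),(180,40,255)),.064)):
    k,lab,st,ce=cv2.connectedComponentsWithStats(m)
    for i in range(1,k):
        if st[i,4]<15: continue
        v,u=np.where(lab==i); dd=d[v,u]; Q=pts(c,np.c_[u,v],dd); q=np.median(Q[dd>0],0) if (dd>0).any() else np.zeros(3)
        if np.hypot(q[0]-.51,q[1]+.3625)<.09: print(nm,st[i],q.round(4),"plane",onplane(c,[ce[i]],z)[0].round(4))
P=pts(c,np.stack(np.meshgrid(np.arange(560),np.arange(420)),-1).reshape(-1,2),d.ravel())
ok=(d.ravel()>0)&(abs(P[:,2]-.05)<.005)&(np.hypot(P[:,0]-.51,P[:,1]+.3625)<.11)
print(ok.sum(),cv2.minAreaRect(P[ok][:,:2].astype(np.float32)*1000))
# tab top points
ok=(P[:,2]>.094)&(P[:,2]<.106)&(np.hypot(P[:,0]-.51,P[:,1]+.3625)<.05)
print(ok.sum(),P[ok].mean(0),cv2.minAreaRect(P[ok][:,:2].astype(np.float32)*1000))
```

```text
[ 0.51233297 -0.3564833   0.23335745] [[-0.9969 -0.0785  0.0025]
 [-0.0785  0.9969 -0.0023]
 [-0.0024 -0.0025 -1.    ]] [-0.736  0.408  0.188  1.347  0.    -0.815]
[ 0.43188063 -0.36415246  0.37659222] [[274.95353242 188.91644675]]
red [317 149   9   9  57] [ 0.4851 -0.325   0.0643] plane [ 0.4853 -0.3249  0.063 ]
green [310 137  14  14  87] [ 0.4783 -0.3289  0.0546] plane [ 0.4777 -0.3294  0.059 ]
orange [236 172  10  30 181] [ 0.5117 -0.39    0.1004] plane [ 0.5105 -0.3898  0.1   ]
orange [305 172  11  30 184] [ 0.5079 -0.3352  0.1005] plane [ 0.5058 -0.3355  0.1   ]
orange [303 177   2   8  16] [ 0.5089 -0.3383  0.0696] plane [ 0.5014 -0.3408  0.1   ]
white [201 111   7   6  18] [ 0.4617 -0.4287  0.0521] plane [ 0.4603 -0.4263  0.064 ]
white [272 123   8  25 178] [ 0.4718 -0.3657  0.0642] plane [ 0.472  -0.3657  0.064 ]
white [253 137  10  11  63] [ 0.4814 -0.3802  0.0591] plane [ 0.4804 -0.3801  0.064 ]
white [232 151  15  22 184] [ 0.4996 -0.3957  0.0592] plane [ 0.4986 -0.3953  0.064 ]
white [260 172  30  35 678] [ 0.5113 -0.3628  0.1015] plane [ 0.522  -0.3625  0.064 ]
white [232 185   5   8  28] [ 0.5238 -0.3985  0.0585] plane [ 0.5221 -0.3982  0.064 ]
white [288 208  10  10  55] [ 0.5429 -0.3448  0.0592] plane [ 0.5411 -0.345   0.064 ]
white [208 231   7   7  38] [ 0.5733 -0.4203  0.0521] plane [ 0.5682 -0.418   0.064 ]
white [327 232   6   6  16] [ 0.5657 -0.307   0.052 ] plane [ 0.5607 -0.309   0.064 ]
14286 ((512.1712036132812, -367.12384033203125), (129.82150268554688, 130.28709411621094), 4.399465560913086)
1640 [ 0.51100977 -0.36308987  0.10064398] ((511.72381591796875, -362.9236755371094), (32.22943878173828, 59.61402130126953), 6.003561496734619)
```

View pics/w1.png

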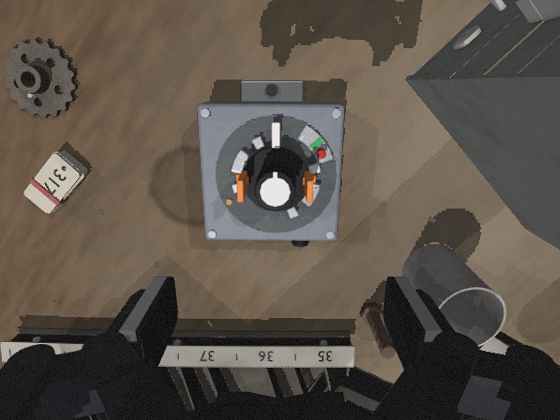

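The wrist view shows the dial at (275,190), the tabs at x≈241 and 310, the post at (321,153) and the meter at upper right. The axis is about (0.5115, -0.3627) and the yaw 4.4°, so I expect to turn about 0.9 rad. Descending to just above the tabs.

Request:
carry_out --steps '[[[0,0,0],[0.1,-0.6,4],25],[[0,0,0],[0.1,-0.6,8],25],[[0,0,0],[0.1,-0.6,10.5],25],[[0,0,0],[0.1,-0.6,11.5],25],[[0,0,0],[0.1,-0.6,11.5],25],[[0,0,0],[0.1,-0.6,11.5],25],[[0,0,0],[0.1,-0.6,11.5],25],[[0,0,0],[0.1,-0.6,11.5],25]]' --force 20

```text
clock: 3.2
tcp_pos: [0.5114, -0.3621, 0.1172]
orientation: [0.001, -0.039, 0.999, -0.0]
wrist_force: [0.3, -0.1, -0.1]
finger_gap: 0.0768
grip_force: 0.0
```

Run:
```python
from h import *
s=env.get_state(); print(s['tcp_pos'],rot(s['orientation']).as_matrix().round(4),s['wrist_force'],s['finger_gap'])
c,p,d=grab("wrist","w2")
m=orange(p); k,lab,st,ce=cv2.connectedComponentsWithStats(m.astype(np.uint8))
for i in range(1,k):
    if st[i,4]<30: continue
    v,u=np.where(lab==i); Q=pts(c,np.c_[u,v],d[v,u]); t=Q[abs(Q[:,2]-.1005)<.004]
    print(st[i],len(t),t.mean(0).round(4) if len(t) else np.median(Q,0), t.min(0),t.max(0),"plane",onplane(c,[ce[i]],.1))
P=pts(c,np.stack(np.meshgrid(np.arange(560),np.arange(420)),-1).reshape(-1,2),d.ravel())
ok=(P[:,2]>.096)&(P[:,2]<.106)&(np.hypot(P[:,0]-.51,P[:,1]+.3625)<.045)&(d.ravel()>0)
print(ok.sum(),P[ok].mean(0),cv2.minAreaRect(P[ok][:,:2].astype(np.float32)*1000))
```

```text
[ 0.51137207 -0.36210263  0.1171569 ] [[-9.969e-01 -7.850e-02  1.100e-03]
 [-7.850e-02  9.969e-01 -9.000e-04]
 [-1.000e-03 -1.000e-03 -1.000e+00]] [ 0.25465948 -0.11369148 -0.14367343] 0.07684627918549511
[221 220  17  56 527] 338 [ 0.5128 -0.3899  0.1005] [ 0.50421861 -0.39265654  0.09680897] [ 0.52266776 -0.38711399  0.10224114] plane [[ 0.50751354 -0.38965517  0.1       ]]
[328 220  16  57 581] 359 [ 0.5089 -0.3356  0.1004] [ 0.50043211 -0.33849944  0.09654585] [ 0.51851227 -0.33242158  0.10256822] plane [[ 0.50393617 -0.3368647   0.1       ]]Traceback (most recent call last):
  File "<stdin>", line 8, in <module>
    return umr_minimum(a, axis, None, out, keepdims, initial, where)
ValueError: zero-size array to reduction operation minimum which has no identity
```

View pics/w2.png

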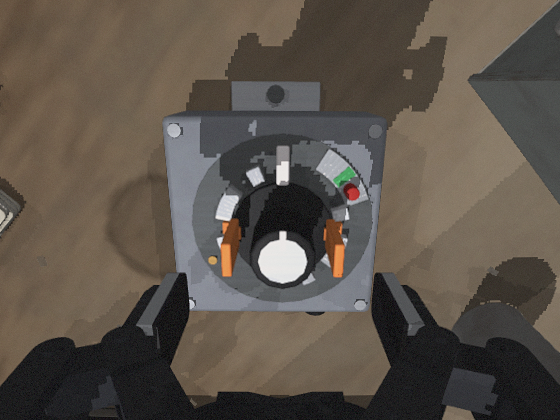

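The wrist view shows the tabs at (230,248) and (335,248), centred between the pads, with the hub top at (282,260). The tab midpoint is (0.5109, -0.3628), so I'll nudge −0.6 mm and descend to pinch height.

Request:
carry_out --steps '[[[0,0,0],[0.05,-0.06,1],25],[[0,0,0],[0.05,-0.06,2.5],25],[[0,0,0],[0.05,-0.06,4],25],[[0,0,0],[0.05,-0.06,5],25],[[0,0,0],[0.05,-0.06,5.4],25],[[0,0,0],[0.05,-0.06,5.4],25],[[0,0,0],[0.05,-0.06,5.4],25],[[0,0,0],[0.05,-0.06,5.4],25]]' --force 11

```text
clock: 4.25
tcp_pos: [0.5109, -0.3628, 0.063]
orientation: [0.0, -0.039, 0.999, -0.0]
wrist_force: [-0.8, 0.4, 0.2]
finger_gap: 0.0773
grip_force: 0.0
```

Request:
carry_out --steps '[[[0,0,0],[0,0,0],45],[[0,0,0],[0,0,0],60],[[0,0,0],[0,0,0],70],[[0,0,0],[0,0,0],75],[[0,0,0],[0,0,0],80],[[0,0,0],[0,0,0],84],[[0,0,0],[0,0,0],84],[[0,0,0],[0,0,0],84]]' --force 11

```text
clock: 5.25
tcp_pos: [0.5106, -0.3622, 0.0627]
orientation: [0.0, -0.039, 0.999, 0.0]
wrist_force: [-1.2, 3.4, 5.6]
finger_gap: 0.0578
grip_force: 6.3
```

```bash
cat > st.py <<'E'
from h import *
s=env.get_state(); M=rot(s['orientation']).as_matrix()
print(s['clock'],s['tcp_pos'].round(4),"yaw",np.degrees(np.arctan2(-M[0,1],M[1,1])).round(2),"F tool",(M.T@s['wrist_force']).round(2),"T tool",(M.T@s['ft_torque']).round(3),"F,T world",s['wrist_force'].round(2),s['ft_torque'].round(3),"gap",round(float(s['finger_gap']),4),"grip",s['grip_force'])
E
python3 st.py
```

```text
5.25 [ 0.5106 -0.3622  0.0627] yaw 4.51 F tool [ 0.91  3.48 -5.56] T tool [-1.003  0.102  0.065] F,T world [-1.18  3.4   5.57] [ 0.992  0.181 -0.065] gap 0.0578 grip 6.319412514567375
```

The sideways force is +3.5 N along tool y, so the axis lies about 1.2 mm toward +y. I'll shift there and close to the 11 N centring grip.

Request:
carry_out --steps '[[[0,0,0],[0,0.05,0],84],[[0,0,0],[0,0.12,0],84],[[0,0,0],[0,0.12,0],88],[[0,0,0],[0,0.12,0],92],[[0,0,0],[0,0.12,0],92],[[0,0,0],[0,0.12,0],92],[[0,0,0],[0,0.12,0],92],[[0,0,0],[0,0.12,0],92]]' --force 11

```text
clock: 6.25
tcp_pos: [0.5107, -0.3619, 0.0631]
orientation: [0.0, -0.039, 0.999, -0.001]
wrist_force: [-0.5, 2.5, 7.7]
finger_gap: 0.0545
grip_force: 8.7
```

```bash
python3 st.py
```

```text
6.25 [ 0.5107 -0.3619  0.0631] yaw 4.48 F tool [ 0.28  2.52 -7.73] T tool [-0.558  0.318  0.037] F,T world [-0.48  2.5   7.72] [ 0.531  0.361 -0.037] gap 0.0545 grip 8.679806292057037
```

Request:
carry_out --steps '[[[0,0,0],[0,0.05,0],92],[[0,0,0],[0,0.1,0],92],[[0,0,0],[0,0.1,0],92],[[0,0,0],[0,0.1,0],92],[[0,0,0],[0,0.1,0],92],[[0,0,0],[0,0.1,0],92],[[0,0,0],[0,0.1,0],92],[[0,0,0],[0,0.1,0],92]]' --force 11

```text
clock: 7.25
tcp_pos: [0.5106, -0.3614, 0.0632]
orientation: [0.0, -0.039, 0.999, -0.001]
wrist_force: [-2.0, 2.0, 6.4]
finger_gap: 0.0545
grip_force: 8.5
```

```bash
python3 st.py
```

```text
7.25 [ 0.5106 -0.3614  0.0632] yaw 4.47 F tool [ 1.88  2.1  -6.45] T tool [-0.308  0.366  0.024] F,T world [-2.05  1.97  6.44] [ 0.278  0.388 -0.025] gap 0.0545 grip 8.531748354434967
```

Request:
carry_out --steps '[[[0,0,0],[0,0.05,0],92],[[0,0,0],[0,0.1,0],92],[[0,0,0],[0,0.1,0],92],[[0,0,0],[0,0.1,0],92],[[0,0,0],[0,0.1,0],96],[[0,0,0],[0,0.1,0],96],[[0,0,0],[0,0.1,0],96],[[0,0,0],[0,0.1,0],96]]' --force 11

```text
clock: 8.25
tcp_pos: [0.5107, -0.361, 0.0634]
orientation: [0.0, -0.039, 0.999, -0.002]
wrist_force: [-2.1, 0.1, 7.8]
finger_gap: 0.0533
grip_force: 9.7
```

```bash
python3 st.py
python3 - <<'E'
from h import *
for i in range(5):
    c,p,d=grab("scene","tmp"); s=env.get_state(); print(s['tcp_pos'].round(4),s['wrist_force'].round(2),s['ft_torque'].round(3),s['finger_gap'],s['grip_force'])
E
```

```text
8.25 [ 0.5107 -0.361   0.0634] yaw 4.45 F tool [ 2.07  0.25 -7.78] T tool [-0.044  0.473  0.04 ] F,T world [-2.09  0.11  7.78] [ 0.007  0.475 -0.041] gap 0.0533 grip 9.680312722921371
[ 0.5106 -0.3611  0.0634] [-2.91  0.24  8.08] [ 0.035  0.392 -0.066] 0.05352301706375398 9.681018590927124
[ 0.5107 -0.3611  0.0634] [-2.26 -0.05  6.74] [ 0.139  0.431 -0.016] 0.0530611804891361 9.680603742599487
[ 0.5107 -0.3611  0.0634] [-3.23 -0.31  7.74] [-0.007  0.447 -0.068] 0.053695030887818324 9.680622071027756
[ 0.5107 -0.361   0.0635] [-2.28 -0.01  6.61] [ 0.015  0.45  -0.058] 0.05345711453627693 9.68067392706871
[ 0.5107 -0.3611  0.0635] [-2.71 -0.75  7.47] [-0.057  0.438 -0.024] 0.05359654723675407 9.680882692337036
```

Centred: the sideways force and moment are about zero. Now I'll raise the grip in stages.

Request:
carry_out --steps '[[[0,0,0],[0,0,0],98],[[0,0,0],[0,0,0],100],[[0,0,0],[0,0,0],102],[[0,0,0],[0,0,0],104],[[0,0,0],[0,0,0],106],[[0,0,0],[0,0,0],108],[[0,0,0],[0,0,0],108],[[0,0,0],[0,0,0],108]]' --force 18

```text
clock: 9.5
tcp_pos: [0.5107, -0.3612, 0.0642]
orientation: [0.001, -0.039, 0.999, -0.002]
wrist_force: [-2.6, 0.5, 10.7]
finger_gap: 0.0494
grip_force: 13.0
```

```bash
python3 st.py
```

```text
9.5 [ 0.5107 -0.3612  0.0642] yaw 4.45 F tool [  2.55   0.65 -10.74] T tool [-0.219  0.599  0.037] F,T world [-2.6   0.49 10.73] [ 0.172  0.614 -0.039] gap 0.0494 grip 12.9763662815094
```

Request:
carry_out --steps '[[[0,0,0],[0,0,0],109],[[0,0,0],[0,0,0],110],[[0,0,0],[0,0,0],112],[[0,0,0],[0,0,0],114],[[0,0,0],[0,0,0],116],[[0,0,0],[0,0,0],118],[[0,0,0],[0,0,0],118],[[0,0,0],[0,0,0],118]]' --force 18

```text
clock: 10.5
tcp_pos: [0.5108, -0.3612, 0.0647]
orientation: [0.001, -0.039, 0.999, -0.002]
wrist_force: [-4.3, 1.7, 13.9]
finger_gap: 0.0462
grip_force: 16.2
```

```bash
python3 st.py
```

```text
10.5 [ 0.5108 -0.3612  0.0647] yaw 4.45 F tool [  4.1    1.96 -13.96] T tool [-0.404  0.805  0.022] F,T world [-4.27  1.69 13.95] [ 0.34   0.834 -0.025] gap 0.0462 grip 16.18241250514984
```

Request:
carry_out --steps '[[[0,0,0],[0.02,0.02,-0.04],119],[[0,0,0],[0.04,0.04,-0.08],120],[[0,0,0],[0.04,0.04,-0.1],121],[[0,0,0],[0.04,0.04,-0.1],122],[[0,0,0],[0.04,0.04,-0.1],123],[[0,0,0],[0.04,0.04,-0.1],123],[[0,0,0],[0.04,0.04,-0.1],123],[[0,0,0],[0.04,0.04,-0.1],123]]' --force 18

```text
clock: 11.5
tcp_pos: [0.5106, -0.361, 0.065]
orientation: [0.001, -0.039, 0.999, -0.002]
wrist_force: [-3.3, -1.2, 9.2]
finger_gap: 0.0451
grip_force: 19.3
```

```bash
python3 st.py
```

```text
11.5 [ 0.5106 -0.361   0.065 ] yaw 4.45 F tool [ 3.41 -0.99 -9.18] T tool [-0.095  0.471  0.039] F,T world [-3.34 -1.21  9.18] [ 0.058  0.477 -0.041] gap 0.0451 grip 19.335017502307892
```

Request:
carry_out --steps '[[[0,0,0],[0,0,0],121],[[0,0,0],[0,0,0],121],[[0,0,1.5],[0,0,0],121],[[0,0,3],[0,0,0],121],[[0,0,4.5],[0,0,0],121],[[0,0,6],[0,0,0],121],[[0,0,8],[0,0,0],121],[[0,0,10],[0,0,0],121]]' --force 18

```text
clock: 12.5
tcp_pos: [0.5107, -0.361, 0.0651]
orientation: [0.001, 0.049, 0.999, -0.002]
wrist_force: [-3.1, -1.0, 10.2]
finger_gap: 0.0455
grip_force: 19.4
```

```bash
python3 st.py
```

```text
12.5 [ 0.5107 -0.361   0.0651] yaw -5.6 F tool [  2.97  -1.34 -10.17] T tool [-0.008  0.442 -0.127] F,T world [-3.11 -1.   10.16] [0.051 0.439 0.125] gap 0.0455 grip 19.3671852350235
```

The dial is turning freely at about 0.12 N m. I'll ease the grip slightly and continue.

Request:
carry_out --steps '[[[0,0,2],[0,0,0],119],[[0,0,4],[0,0,0],119],[[0,0,6],[0,0,0],119],[[0,0,8],[0,0,0],119],[[0,0,10],[0,0,0],119],[[0,0,12],[0,0,0],119],[[0,0,14],[0,0,0],119],[[0,0,16],[0,0,0],119]]' --force 18

```text
clock: 13.5
tcp_pos: [0.5107, -0.361, 0.065]
orientation: [0.001, 0.187, 0.982, -0.002]
wrist_force: [-1.7, -0.1, 10.3]
finger_gap: 0.0455
grip_force: 18.1
```

```bash
python3 st.py
python3 - <<'E'
from h import *
grab("wrist","w3")
E
```

```text
13.5 [ 0.5107 -0.361   0.065 ] yaw -21.59 F tool [  1.53  -0.73 -10.29] T tool [ 0.094  0.362 -0.068] F,T world [-1.71 -0.08 10.28] [0.046 0.372 0.066] gap 0.0455 grip 18.10621440410614
```

View pics/w3.png

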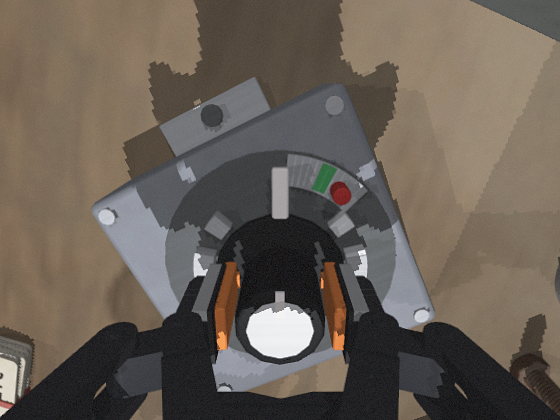

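The wrist view shows the dial turned with the gripper: the pointer is at (280,195), the post at (341,194), and both tabs are pinched. Next I'll work out how much turn remains.

Run:
```python
from h import *
f=np.load("pics/w3.npz"); A=np.array([.5107,-.361])
c={k:f[k] for k in f.files}
h=cv2.cvtColor(f['p'],cv2.COLOR_RGB2HSV)
m=cv2.inRange(h,(0,150,60),(5,255,255))|cv2.inRange(h,(174,150,60),(180,255,255))
def az(m,z,nm):
    v,u=np.where(m>0); P=onplane(c,np.c_[u,v],z)[:,:2]-A
    a=np.degrees(np.arctan2(P[:,1],-P[:,0])); print(nm,len(a),a.min().round(1),a.mean().round(1),a.max().round(1),np.hypot(*P.T).min().round(4),np.hypot(*P.T).max().round(4))
az(m*(np.indices(m.shape)[0]<230),.064,"post")
w=np.zeros_like(m); w[165:222,268:292]=(f['p'].min(2)>120)[165:222,268:292]
az(w,.064,"pointer")
```

```text
post 343 47.7 53.7 59.9 0.0405 0.0489
pointer 816 12.7 19.8 25.6 0.0269 0.0485
```

About 24° remain. I'll turn 18°, then feel for the stop.

Request:
carry_out --steps '[[[0,0,3],[0,0,0],119],[[0,0,6],[0,0,0],119],[[0,0,9],[0,0,0],119],[[0,0,12],[0,0,0],119],[[0,0,15],[0,0,0],119],[[0,0,17],[0,0,0],119],[[0,0,18],[0,0,0],119],[[0,0,18],[0,0,0],119]]' --force 18

```text
clock: 14.55
tcp_pos: [0.5107, -0.3609, 0.065]
orientation: [0.002, 0.338, 0.941, -0.002]
wrist_force: [-1.3, 0.7, 9.3]
finger_gap: 0.0455
grip_force: 18.1
```

```bash
python3 st.py
```

```text
14.55 [ 0.5107 -0.3609  0.065 ] yaw -39.54 F tool [ 1.38 -0.33 -9.32] T tool [ 0.266  0.316 -0.082] F,T world [-1.3   0.66  9.32] [-0.004  0.413  0.081] gap 0.0455 grip 18.112768828868866
```

Request:
carry_out --steps '[[[0,0,0.5],[0,0,0],119],[[0,0,1],[0,0,0],119],[[0,0,1.5],[0,0,0],119],[[0,0,2],[0,0,0],119],[[0,0,2.5],[0,0,0],119],[[0,0,3],[0,0,0],119],[[0,0,3],[0,0,0],119],[[0,0,3],[0,0,0],119]]' --force 18

```text
clock: 15.55
tcp_pos: [0.5107, -0.3609, 0.065]
orientation: [0.002, 0.363, 0.932, -0.002]
wrist_force: [-1.5, 0.8, 8.6]
finger_gap: 0.0455
grip_force: 18.1
```

```bash
python3 st.py
```

```text
15.55 [ 0.5107 -0.3609  0.065 ] yaw -42.53 F tool [ 1.6  -0.5  -8.56] T tool [ 0.211  0.316 -0.074] F,T world [-1.53  0.75  8.55] [0.058 0.376 0.072] gap 0.0455 grip 18.11338037252426
```

Request:
carry_out --steps '[[[0,0,0.4],[0,0,0],119],[[0,0,0.8],[0,0,0],119],[[0,0,1.2],[0,0,0],119],[[0,0,1.6],[0,0,0],119],[[0,0,2],[0,0,0],119],[[0,0,2],[0,0,0],119],[[0,0,2],[0,0,0],119],[[0,0,2],[0,0,0],119]]' --force 18

```text
clock: 16.55
tcp_pos: [0.5107, -0.3609, 0.065]
orientation: [0.002, 0.379, 0.925, -0.002]
wrist_force: [-1.4, 0.9, 9.1]
finger_gap: 0.0454
grip_force: 18.1
```

```bash
python3 st.py
python3 - <<'E'
from h import *
c,p,d=grab("wrist","w4"); A=np.array([.5107,-.361])
h=cv2.cvtColor(p,cv2.COLOR_RGB2HSV)
m=cv2.inRange(h,(0,150,60),(5,255,255))|cv2.inRange(h,(174,150,60),(180,255,255))
def az(m,z,nm):
    v,u=np.where(m>0); P=onplane(c,np.c_[u,v],z)[:,:2]-A
    a=np.degrees(np.arctan2(P[:,1],-P[:,0])); print(nm,len(a),a.min().round(1),a.mean().round(1),a.max().round(1))
az(m*(np.indices(m.shape)[0]<230),.064,"post")
w=np.zeros_like(m); w[165:222,268:292]=(p.min(2)>110)[165:222,268:292]
az(w,.064,"pointer")
cv2.imwrite("pics/w4c.png",cv2.resize(p[120:270,200:400,::-1],(600,450)))
E
```

```text
16.55 [ 0.5107 -0.3609  0.065 ] yaw -44.53 F tool [ 1.61 -0.38 -9.08] T tool [ 0.226  0.292 -0.01 ] F,T world [-1.43  0.9   9.07] [0.044 0.367 0.009] gap 0.0454 grip 18.11455875635147
post 335 50.2 54.8 60.2
pointer 924 37.0 43.4 50.2
```

View pics/w4c.png

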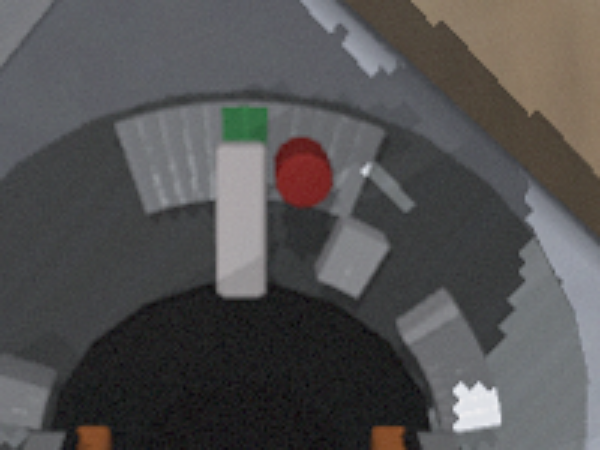

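The crop shows the pointer's right edge at x≈267 and the post's left edge at ≈276, with the green mark just above the pointer, so about 1–1.5° remain. Creeping on.

Request:
carry_out --steps '[[[0,0,0.3],[0,0,0],119],[[0,0,0.6],[0,0,0],119],[[0,0,0.8],[0,0,0],119],[[0,0,1.0],[0,0,0],119],[[0,0,1.0],[0,0,0],119],[[0,0,1.0],[0,0,0],119],[[0,0,1.0],[0,0,0],119],[[0,0,1.0],[0,0,0],119]]' --force 18

```text
clock: 17.6
tcp_pos: [0.5107, -0.3609, 0.065]
orientation: [0.002, 0.387, 0.922, -0.002]
wrist_force: [-1.0, -0.1, 9.9]
finger_gap: 0.0453
grip_force: 18.1
```

```bash
python3 st.py
```

```text
17.6 [ 0.5107 -0.3609  0.065 ] yaw -45.53 F tool [ 0.57 -0.79 -9.89] T tool [ 0.28   0.305 -0.091] F,T world [-0.98 -0.11  9.89] [0.021 0.414 0.089] gap 0.0453 grip 18.117602169513702
```

Request:
carry_out --steps '[[[0,0,0.2],[0,0,0],119],[[0,0,0.4],[0,0,0],119],[[0,0,0.6],[0,0,0],119],[[0,0,0.7],[0,0,0],119],[[0,0,0.7],[0,0,0],119],[[0,0,0.7],[0,0,0],119],[[0,0,0.7],[0,0,0],119],[[0,0,0.7],[0,0,0],119]]' --force 18

```text
clock: 18.6
tcp_pos: [0.5107, -0.3609, 0.065]
orientation: [0.002, 0.392, 0.92, -0.002]
wrist_force: [-1.6, 0.3, 9.2]
finger_gap: 0.0458
grip_force: 18.1
```

```bash
python3 st.py
```

```text
18.6 [ 0.5107 -0.3609  0.065 ] yaw -46.22 F tool [ 1.33 -0.99 -9.2 ] T tool [ 0.284  0.229 -0.136] F,T world [-1.65  0.31  9.19] [-0.031  0.364  0.135] gap 0.0458 grip 18.11743140220642
```

```bash
cat > avg.py <<'E'
from h import *
T=[]
for i in range(6):
    c,p,d=grab("wrist","tmpw"); s=env.get_state(); T.append(rot(s['orientation']).as_matrix().T@s['ft_torque'])
T=np.array(T); print("Tz",T[:,2].round(3),T[:,2].mean().round(3))
h=cv2.cvtColor(p,cv2.COLOR_RGB2HSV); A=np.array([.5107,-.3609])
m=cv2.inRange(h,(0,150,60),(5,255,255))|cv2.inRange(h,(174,150,60),(180,255,255))
v,u=np.where((m>0)&(np.indices(m.shape)[0]<230)); P=onplane(c,np.c_[u,v],.064)[:,:2]-A
a=np.degrees(np.arctan2(P[:,1],-P[:,0])); print("post az",a.min().round(2),a.mean().round(2),"u",u.min(),u.max(),s['clock'])
r=p[170:185,255:310].mean(0).astype(int).min(1); print(r)
E
python3 avg.py
```

```text
Tz [-0.059 -0.081 -0.073 -0.058 -0.074 -0.074] -0.07
post az 50.51 54.92 u 289 306 18.9
[116 119 118 115 113 114 117 117 116 114 114 121 128 124 117 110 118 152
 164 166 166 166 165 165 164 164 165 164 165 164 166 159 144  99  42  34
  35  35  37  36  37  38  37  38  38  38  37  36  36  33  38  48  80  96
  99]
```

Request:
carry_out --steps '[[[0,0,0.2],[0,0,0],119],[[0,0,0.4],[0,0,0],119],[[0,0,0.6],[0,0,0],119],[[0,0,0.6],[0,0,0],119],[[0,0,0.6],[0,0,0],119],[[0,0,0.6],[0,0,0],119],[[0,0,0.6],[0,0,0],119],[[0,0,0.6],[0,0,0],119]]' --force 18

```text
clock: 19.9
tcp_pos: [0.5107, -0.3609, 0.065]
orientation: [0.002, 0.397, 0.918, -0.002]
wrist_force: [-0.6, -0.4, 9.4]
finger_gap: 0.046
grip_force: 18.1
```

```bash
python3 st.py; python3 avg.py
```

```text
19.9 [ 0.5107 -0.3609  0.065 ] yaw -46.81 F tool [ 0.09 -0.7  -9.41] T tool [ 0.297  0.295 -0.247] F,T world [-0.59 -0.37  9.41] [0.011 0.419 0.245] gap 0.046 grip 18.128152191638947
Tz [-0.195 -0.227 -0.169 -0.262 -0.258 -0.188] -0.217
post az 50.81 55.05 u 289 305 20.2
[117 115 114 114 114 114 114 115 114 114 117 119 117 116 113  89 140 165
 165 166 165 166 166 164 163 165 164 165 165 164 165 154 116  63  32  35
  37  37  38  40  37  37  38  38  36  35  35  34  35  34  52  85  96  97
 102]
```

The torque averages 0.22 N m, which means contact within the 0.2–0.25 band. I'll let go evenly, then rise.

Request:
carry_out --steps '[[[0,0,0],[0,0,0],110],[[0,0,0],[0,0,0],100],[[0,0,0],[0,0,0],90],[[0,0,0],[0,0,0],75],[[0,0,0],[0,0,0],55],[[0,0,0],[0,0,0],35],[[0,0,0],[0,0,0],25],[[0,0,0],[0,0,0],25]]' --force 18

```text
clock: 21.2
tcp_pos: [0.5099, -0.3587, 0.0633]
orientation: [-0.0, 0.397, 0.918, 0.0]
wrist_force: [-0.1, -0.0, 0.8]
finger_gap: 0.0771
grip_force: 0.0
```

```bash
python3 st.py
```

```text
21.2 [ 0.5099 -0.3587  0.0633] yaw -46.79 F tool [ 0.07 -0.13 -0.76] T tool [ 0.053 -0.027 -0.036] F,T world [-0.14 -0.04  0.76] [-0.056  0.02   0.036] gap 0.0771 grip 0.0
```

Request:
carry_out --steps '[[[0,0,0],[0,0,-0.5],25],[[0,0,0],[0,0,-2],25],[[0,0,0],[0,0,-5],25],[[0,0,0],[0,0,-8],25],[[0,0,0],[0,0,-11],25],[[0,0,0],[0,0,-12],25],[[0,0,0],[0,0,-12],25],[[0,0,0],[0,0,-12],25]]'

```text
clock: 22.2
tcp_pos: [0.5093, -0.3584, 0.182]
orientation: [-0.001, 0.397, 0.918, 0.0]
wrist_force: [-0.0, 0.1, -0.3]
finger_gap: 0.0772
grip_force: 0.0
```

Run:
```python
from h import *
c,p,d=grab("wrist","w5")
m=orange(p); k,lab,st,ce=cv2.connectedComponentsWithStats(m.astype(np.uint8)); G=[]
for i in range(1,k):
    v,u=np.where(lab==i); dd=d[v,u]; Q=pts(c,np.c_[u,v],dd); t=Q[abs(Q[:,2]-.1005)<.004]
    if len(t)>25: G.append(t.mean(0)); print(st[i],len(t),t.mean(0).round(4))
if len(G)>1: print("spacing",np.linalg.norm((G[0]-G[1])[:2]),"was 0.0544", "yaw",np.degrees(np.arctan2(*(G[1]-G[0])[:2])))
A=np.array([.5107,-.3609]); h=cv2.cvtColor(p,cv2.COLOR_RGB2HSV)
for f in ("w1","w5"):
    z=np.load(f"pics/{f}.npz"); hh=cv2.cvtColor(z['p'],cv2.COLOR_RGB2HSV); cc={k:z[k] for k in z.files}
    m=cv2.inRange(hh,(0,150,60),(5,255,255))|cv2.inRange(hh,(174,150,60),(180,255,255))
    v,u=np.where(m>0); P=onplane(cc,np.c_[u,v],.063)[:,:2]-A; P=P[np.hypot(*P.T)<.055]; print(f,"post az",np.degrees(np.arctan2(P[:,1],-P[:,0])).mean())
cv2.imwrite("pics/w5c.png",cv2.resize(p[60:300,150:430,::-1],(700,600)))
```

```text
[317 207   8  26 188] 183 [ 0.5309 -0.3432  0.1008]
[234 208   8  26 184] 177 [ 0.4918 -0.3809  0.1005]
spacing 0.05433956970674392 was 0.0544 yaw -133.87834001847054
w1 post az 54.32167397674752
w5 post az 55.201785961763775
```

View pics/w5c.png

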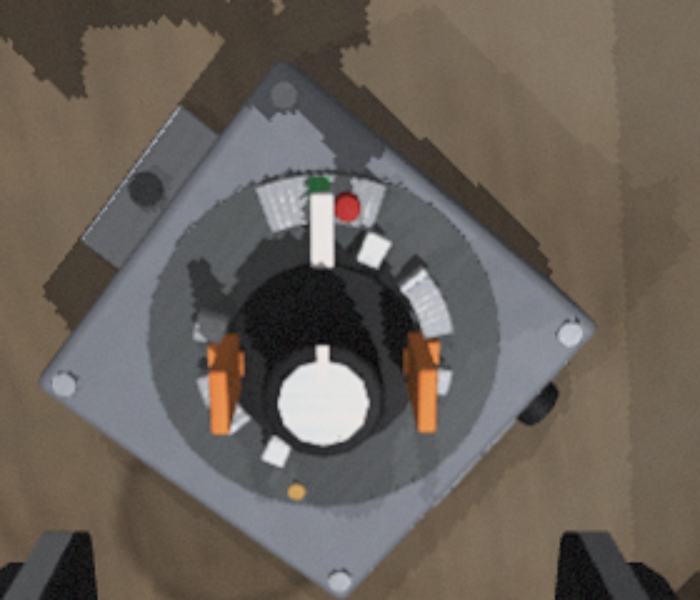

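The crop shows the white pointer touching the red post at (335,207). Both tabs are fully out, with the same spacing as at the start (54.3 vs 54.4 mm), and the post is unmoved within measuring error. Handing in.

```bash
python3 -c "
from workcell import env
print(env.hand_in())"
```

```text
the job is handed in; nothing more can be done
None
```

I turned the dial about 0.88 rad clockwise until its pointer rested against the red stop post (0.22 N m at contact, post not visibly moved), both tabs sprang out again, and I handed the job in at about 22 s; no verdict came back.

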